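# Bolt the sprung lid of the specimen box

## Robot

A 6-joint arm with a two-finger parallel gripper is mounted at the origin on a cart in front of the work surface, level with it; the furniture and walls round the work are solid. World frame = base frame: x ahead of the robot, y to its left, z up, the work surface at z = 0. Lengths are in mm, angles in degrees, forces in N, time in s.
With the tool pointing down it reaches from about 300 to 850 mm from the base axis. Payload 4.2 kg.
Tool frame: the origin (TCP) lies on the mounting face of the last link; the fingertips stand 191 mm ahead of it and the grasp point (between the pads) lies 172 mm ahead of it; z points along the fingers, y is the direction in which the jaws open and shut (so a half turn about z gives the same grasp; the last joint's range is limited). The gripper opens to 91 mm and grips with 3 to 60 N. Pads are 32 mm wide; open, the fingers measure 118 mm over their backs; the gripper's body (76 mm by 178 mm) begins 60 mm behind the grasp point.
Start: joints at [-73.339, 18.312, 89.639, -0, 72.044, -1.146], TCP at [175.845, -547.45, 404.776] pointing down, gripper open.
Joint ranges: [-177.97, 177.97], [-48.28, 115.42], [12.27, 149.76], [-77.06, 257.06], [2.81, 150.46], [-146.56, 146.56]. Speed limits (degrees/s): [147.25, 147.25, 180, 180, 180, 180].

## Interface

Orientations are given as [roll, pitch, yaw] about the fixed x, y, z axes, in that order (R = Rz(yaw) Ry(pitch) Rx(roll)).
In Python, from workcell import env gives the robot as it stands.
- The arm moves only by the shell command python3 -m handwheel 'ROWS' [FORCE]. ROWS is JSON, a list of rows, each an object with "gripper": the opening in per cent of the stroke, from 0 (shut) to 100 (fully open); "travel": the shift along the tool's x, y, z in m, a list of three; "twist": the turn about the tool's z in rad. In form: [{"gripper": gripper, "travel": [x, y, z], "twist": twist}, ...]. A call has 1 to 5 rows; each row shifts and turns the commanded pose from where the row before left it, along the tool's axes as they then stand; what a row does not reach is not made up. A row lasts 1/12 s, in which the tool goes at most 41.7 mm and 7.16 degrees, less where a joint would pass 70% of its speed; a pose out of reach is approached as far as the arm can. A call with a gripper value outside its range is refused whole. The fingers move at their own pace and stop on an object; FORCE is the grip in N (left out, the last holds). Time passes only in rows, so rows that do not move let the fingers close. It gives the time, the measured TCP pose, the force and the opening at its end, in the units of the state.
- env.state(): the state, without advancing time (a new reading comes with each control period).
- env.grab_frame(name): name is "scene" or "top"; returns a dict with "frame" (480x640x3 uint8, red, green, blue), "intrinsics" (3x3 intrinsics, pixels), "extrinsics" (4x4, takes a point from camera to world coordinates). Camera axes: x right, y down, z forward; pixel columns grow to the right and rows downward; lengths in mm; the calibration is good to about 2 mm. A picture is of the moment at which its call begins. There is no depth.
- env.job_done(): hands the job in, once; it reports no verdict.
Trained networks look in the newest picture that a camera, given by its name, has taken for a name from the list of things; names that differ only in an ending like _2 or _b are one class to them, and where a whole thing is asked for, a point or a joint stands for the part that bears it (a point fixed in the world has none). Each returns a list of dicts, best first, with "confidence" (0 to 1); they miss things now and then, are a little off and sometimes report something else, mostly with a low value. They report only what shows in the picture. A call takes as long as a camera call.
- env.trace(camera, thing): "pixels" (480x640 bool, what is visible of it) and "uv" ([column, row] in pixels, amid what is visible of it).
- env.pinpoint(camera, thing): "uv" ([column, row] in pixels: a listed point, or the origin of a listed thing).
The state is a dict: "time_s": time; "qpos": joint angles; "qvel": joint speeds; "effort": joint torques, N m; "ee_pos": TCP position; "ee_rot": TCP orientation; "force": force on the tool from outside, world axes, zero at the start; "torque": the same for the moment, N m; "gripper_width": finger opening in mm.
Only numpy, scipy, OpenCV 4.12 (cv2) and the standard library are available. Lean on these libraries where they do the work, as an engineer would, in place of code of your own. Each camera call takes 0.05 s, during which the arm holds its last target. There are 200 camera calls.

## Task

Press the sprung lid of the wooden box down onto its rim and, while you keep it down, slide the bolt across into the keeper until its tip is fully home against the stop screw inside, finishing with a steady sideways push of about 15 N; then let go, so that the bolt alone holds the lid shut. Press the lid only as hard as it takes to stay down (some 15 N), never push the bolt harder than 20 N, and leave everything else on the bench where it is.

Things in the scene. Friction and masses are not known exactly. Their poses are not given: they have to be found in the camera images.
- box: Wooden box fixed to the bench, 170 x 190 mm, rim 60 mm high. Origin: centre of its underside; x points to its hinge side (away from the robot), y to its left, z up. The hinge line of the lid runs along the box's y axis through (85, 0, 60) mm in this frame.
- lid (a joint): Angle of the lid, rad. 0 = lying flat on the rim; grows as the front edge rises. A spring in the hinge pushes it up (it stands ajar at about 0.25 to 0.4 when left alone); holding it shut takes about 9 N downward at the bolt's knob, and it springs up again when let go unless bolted.
- lid_panel: Plywood panel of the lid, 172 x 190 x 12 mm. Origin on the hinge line; at lid angle 0 its axes are those of the box, with the panel reaching from x = 0 to -172 mm and z = 0 to 12 mm. It carries the barrel bolt: a steel base plate and two steel staples whose tops are 33 mm above the origin's level.
- rim: Rubber-faced top of the box's front wall, on which the lid lands; the lid must not be pressed onto it with more than 18 N beyond what holds it shut against its spring. Origin: that of the box.
- bolt (a joint): Travel of the bolt along the box's -y direction (to the right), m. 0 = fully drawn back. The tip reaches the keeper's mouth at 0.010 and the stop screw at 0.026 to 0.032, as the screw is set. Friction of about 3 N keeps it where it is left.
- bolt_rod: The bolt: round-ended steel rod 10 mm thick, 130 mm long, its axis along the box's y, 24 mm above the lid's underside and 145 mm in front of the hinge line; carries the knob. Origin on the rod's axis, 90 mm behind (left of) the tip.
- knob (a point): Centre of the black cylindrical grip knob that stands up from the bolt: 16 mm thick, 36 mm tall (18 mm above and below this point), 32 mm above the rod's axis, square to the lid (it tilts with the lid). With the bolt at 0 it is at (-145, -20, 56) mm in the lid panel's frame. Clear of the staples by 27 mm to the left and, at the start, by 35 mm to the right (they are lower than the knob's underside).
- bolt_tip (a point): Point of the bolt's rounded tip, on the rod's axis.
- keeper: Steel keeper, 24 mm wide, on the right side of the box: a socket 18 mm wide and 16 mm high, whose roof lies 2 mm above the rod when the lid is right down; with the lid up by more than about 4 mm at the bolt, the tip runs against the roof's edge instead of entering. Origin: centre of its mouth, 100 mm to the right of the box's middle, where the rod's axis comes with the lid shut. Nothing may push the bolt against it or its screw with more than 20 N.
- keeper_mouth (a point): Centre of the keeper's mouth; axes as those of the box.
- stop_screw: Brass stop screw in the keeper's back, its knurled head showing on the right. Origin: centre of its inner face, which the tip meets when the bolt is home, 16 to 22 mm behind the mouth; it differs from time to time. Axes as those of the box. It does not move.
- small_hammer: small hammer with wooden handle, 73x209x24 mm; to be left alone. Origin: centre of its underside.
- wood_rib: flat oval wooden rib, 38x89x8 mm; to be left alone. Origin: centre of its underside.
- wood_flat: flat red-brown wood block, 50x85x18 mm; to be left alone. Origin: centre of its underside.
- file_flat: file with wooden handle, 216 mm long; to be left alone. Origin: centre of its underside.
- egg_stone: egg-shaped red-brown stone, 34x44x26 mm; to be left alone. Origin: centre of its underside.
- disc_b: small carved pale disc, 40 mm across, 11 mm thick; to be left alone. Origin: centre of its underside.

How it is judged:
By the outcome, as a careful person would: the job done as asked, in the order asked, and still so for the second after the job is handed in, with the robot touching nothing.
It also fails if it takes over 58 s, if anything falls off the work surface, if the arm or the gripper's body presses on something with over 40 N, if the wrist force passes 120 N, or if a joint passes its speed limit or range.

## Working session

There is one attempt and no reset: what is moved stays moved. The work goes in short steps, Python scripts to look and compute and a shell command to move; the robot and the scene stay as the last step left them, time stands still between calls to the robot, and variables do not carry over. Pictures are saved under pics/ and viewed, about 8 in all and at most 12, crops included, and the job is handed in when it is done.

```bash
mkdir -p pics; cat > h.py <<'E'
from workcell import env
import numpy as np, cv2
def grab(n,save=None):
    f=env.grab_frame(n)
    if save: cv2.imwrite('pics/'+save,cv2.cvtColor(f['frame'],cv2.COLOR_RGB2BGR))
    return f
def ray(f,uv):
    K=np.array(f['intrinsics']);T=np.array(f['extrinsics'])
    d=T[:3,:3]@np.linalg.inv(K)@np.array([uv[0],uv[1],1.])
    return T[:3,3],d/np.linalg.norm(d)
def onz(f,uv,z):
    o,d=ray(f,uv); return o+d*(z-o[2])/d[2]
def tri(rs):
    A=np.zeros((3,3));b=np.zeros(3)
    for o,d in rs:
        P=np.eye(3)-np.outer(d,d);A+=P;b+=P@o
    x=np.linalg.solve(A,b)
    return x,[np.linalg.norm((np.eye(3)-np.outer(d,d))@(x-o)) for o,d in rs]
E
python3 - <<'E'
from h import *
fs={n:grab(n,n+'0.png') for n in('scene','top')}
for n in fs: print(n,np.array(fs[n]['extrinsics']).round(2).tolist(),np.array(fs[n]['intrinsics'])[0].round(0))
for t in ['knob','bolt_tip','keeper_mouth','stop_screw','box','lid_panel','bolt_rod','keeper']:
    r=[]
    for n in fs:
        p=env.pinpoint(n,t)
        print(t,n,[(np.round(q['uv'],1).tolist(),round(q['confidence'],2)) for q in p[:2]])
        if p: r.append(ray(fs[n],p[0]['uv']))
    if len(r)==2:
        x,e=tri(r);print('   ',x.round(1),np.round(e,1))
print(env.state())
E
```

```text
scene [[-0.9, -0.31, 0.31, 92.39], [-0.44, 0.62, -0.65, 978.83], [0.01, -0.72, -0.7, 1085.73], [0.0, 0.0, 0.0, 1.0]] [464.   0. 317.]
top [[-0.02, -0.99, 0.14, 357.14], [-1.0, 0.02, -0.02, 50.95], [0.01, -0.14, -0.99, 1575.35], [0.0, 0.0, 0.0, 1.0]] [562.   0. 316.]
knob scene [([330.2, 211.8], 0.62)]
knob top [([324.9, 250.9], 0.52), ([454.6, 254.9], 0.35)]
    [521.9   6.  161.4] [1.1 1.1]
bolt_tip scene [([343.0, 205.8], 0.65)]
bolt_tip top [([216.2, 231.9], 0.64), ([352.6, 254.3], 0.5)]
    [468.5 224.9 399.3] [72.2 72.2]
keeper_mouth scene [([349.0, 215.0], 0.46), ([382.0, 200.5], 0.16)]
keeper_mouth top [([355.4, 261.2], 0.52)]
    [496.6 -77.6  93.7] [5.4 5.4]
stop_screw scene []
stop_screw top [([364.8, 262.5], 0.55)]
box scene [([315.8, 253.3], 0.67), ([276.1, 320.2], 0.29)]
box top [([316.6, 246.6], 0.82), ([319.7, 256.6], 0.57)]
    [557.9  24.3 -20.6] [0.8 0.8]
lid_panel scene [([293.4, 226.8], 0.62)]
lid_panel top [([315.2, 212.0], 0.76)]
    [640.2  27.   67. ] [1.2 1.2]
bolt_rod scene [([327.3, 224.9], 0.68), ([258.7, 307.1], 0.32)]
bolt_rod top [([318.2, 257.3], 0.55)]
    [515.4  24.5 124. ] [4.7 4.7]
keeper scene [([282.2, 375.2], 0.69), ([345.3, 215.4], 0.64)]
keeper top [([355.5, 259.5], 0.73)]
    [  723.6  -140.1 -1201.7] [98.9 98.9]
{'time_s': 0.9, 'qpos': array([-7.33390938e+01,  1.83101526e+01,  8.96386906e+01,  1.64259658e-03,
        7.20449999e+01, -1.14541164e+00]), 'qvel': array([ 0.02639179,  0.12750095, -0.02431453,  0.02406044, -0.00443826,
       -0.02201004]), 'effort': array([-5.83383298e-04, -4.12344754e+01, -2.32230645e+01,  7.25528039e-02,
        3.76748980e-02, -1.07284882e-05]), 'ee_pos': array([ 175.84177645, -547.44300794,  404.79555832]), 'ee_rot': array([ 1.79993813e+02, -1.43926558e-03,  1.78058116e+01]), 'force': array([ 0.43352417, -0.19724737,  0.12315645]), 'torque': array([-0.06822715, -0.02253432,  0.00528804]), 'gripper_width': 91.43436925387947}
```

```bash
python3 -c "
import cv2,numpy as np
a=cv2.imread('pics/scene0.png');b=cv2.imread('pics/top0.png')
cv2.imwrite('pics/both.png',cv2.resize(np.hstack([a,b]),(800,300),interpolation=cv2.INTER_AREA))"
```

```text
(no output)
```

View pics/scene0.png

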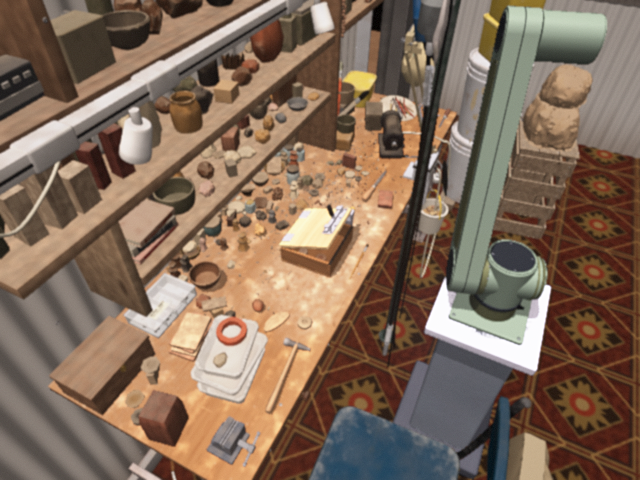

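View pics/top0.png

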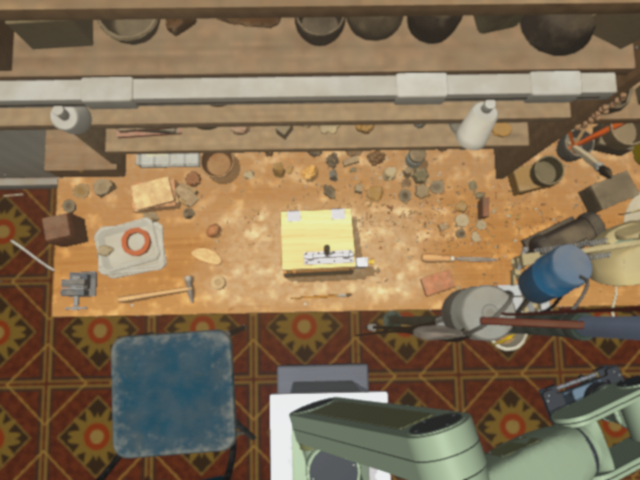

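Both pictures show the box near scene (318,238) / top (318,243), with the knob at scene (330,211) / top (326,250). A dark pole, probably hanging, runs past scene (388,345) / top (370,328), and I need to locate it before sweeping the arm. I'll fit the box pose and enlarge both views.

```bash
cat > fit.py <<'E'
from h import *
from scipy.optimize import least_squares
def knobpt(p,local):  # p: x,y,yaw,lid,bolt ; local in lid frame
    x,y,w,th,_=p; c,s=np.cos(th),np.sin(th); l=np.array(local,float)
    b=np.array([85+l[0]*c+l[2]*s, l[1], 60-l[0]*s+l[2]*c])
    return box(p,b)
def box(p,b):
    x,y,w=p[:3]; c,s=np.cos(w),np.sin(w)
    return np.array([x+c*b[0]-s*b[1],y+s*b[0]+c*b[1],b[2]])
def model(p,t):
    u=p[4]
    return {'knob':lambda:knobpt(p,[-145,-20-u,56]),'bolt_tip':lambda:knobpt(p,[-145,-90-u,24]),
     'bolt_rod':lambda:knobpt(p,[-145,-u,24]),'lid_panel':lambda:knobpt(p,[0,0,0]),'box':lambda:box(p,[0,0,0]),
     'keeper_mouth':lambda:box(p,[-60,-100,84]),'keeper':lambda:box(p,[-60,-100,84]),'stop_screw':lambda:box(p,[-60,-119,84])}[t]()
def proj(f,X):
    T=np.array(f['extrinsics']);c=T[:3,:3].T@(X-T[:3,3]);q=np.array(f['intrinsics'])@c;return q[:2]/q[2]
E
python3 - <<'E'
from fit import *
fs={n:grab(n) for n in('scene','top')}
obs=[]
for n in fs:
  for t in ['knob','bolt_tip','keeper_mouth','stop_screw','box','lid_panel','bolt_rod','keeper']:
    for q in env.pinpoint(n,t):
      if q['confidence']>.4 and abs(q['uv'][0]-325)<45 and abs(q['uv'][1]-235)<40: obs.append((n,t,np.array(q['uv']),q['confidence']))
f=lambda p:np.concatenate([(proj(fs[n],model(p,t))-uv)*c for n,t,uv,c in obs])
for fixu in (1,):
  g=lambda q:f(np.append(q,0))
  r=least_squares(g,[560,24,0,.3],loss='soft_l1',x_scale=[10,10,.1,.1])
  p=np.append(r.x,0);print(p.round(3),r.cost)
  for n,t,uv,c in obs: print(n,t,round(c,2),uv.round(1),(proj(fs[n],model(p,t))-uv).round(1))
  print('knob',model(p,'knob'))
np.save('p.npy',p)
for a,b in [((388,348),(370,328)),((433,212),(370,328))]:
  print(tri([ray(fs['scene'],a),ray(fs['top'],b)]))
cr=[]
for n,(x0,y0,x1,y1) in {'scene':(265,185,365,285),'top':(270,200,370,300)}.items():
  im=cv2.resize(fs[n]['frame'][y0:y1,x0:x1],(400,400),interpolation=cv2.INTER_CUBIC)
  for t in ['knob','bolt_tip','keeper_mouth','lid_panel']:
    q=((proj(fs[n],model(p,t))-(x0,y0))*4).astype(int);cv2.drawMarker(im,tuple(map(int,q)),(255,0,0),0,10)
  for L in ([0,95,12],[0,-95,12],[-172,95,12],[-172,-95,12]):
    q=((proj(fs[n],knobpt(p,L))-(x0,y0))*4).astype(int);cv2.drawMarker(im,tuple(map(int,q)),(0,0,255),1,10)
  cr.append(im)
cv2.imwrite('pics/crop.png',cv2.cvtColor(np.hstack(cr),cv2.COLOR_RGB2BGR))
E
```

```text
[5.53104e+02 2.52890e+01 6.60000e-02 3.52000e-01 0.00000e+00] 59.54322646590083
scene knob 0.56 [329.  210.6] [1.  0.2]
scene bolt_tip 0.47 [342.1 205.5] [-1.1  0.1]
scene bolt_tip 0.44 [331.7 226.6] [  9.3 -21. ]
scene keeper_mouth 0.61 [334.4 226.3] [12.  -9.8]
scene keeper_mouth 0.5 [346.9 218.4] [-0.5 -1.9]
scene box 0.65 [317.6 252. ] [-0.3 -2.3]
scene lid_panel 0.88 [295.3 229.6] [-2.2 -0.3]
scene bolt_rod 0.51 [331.5 226.5] [-0.8 -3.3]
scene keeper 0.61 [344.5 217.6] [ 1.9 -1.1]
top knob 0.67 [327.7 248.1] [-1.6  2.8]
top bolt_tip 0.56 [352.  252.7] [1.1 1.5]
top keeper_mouth 0.64 [354.  263.3] [ 2. -1.]
top stop_screw 0.5 [361.9 259.5] [1.2 2.2]
top box 0.62 [319.2 247.7] [-2.9 -0.6]
top box 0.43 [364.2 262.4] [-47.9 -15.3]
top lid_panel 0.84 [315.2 213.4] [-1.3  0.3]
top bolt_rod 0.68 [319.9 258.7] [-1.5 -1.5]
top keeper 0.42 [356.1 258.6] [-0.1  3.7]
knob [522.71483673   3.23752561 162.58681496]
(array([ 305.49283092, -197.78038822, -721.21730144]), [np.float64(3.808753892222858), np.float64(3.8087538922229682)])
(array([ 283.43002719, -107.54385284,  176.57100274]), [np.float64(45.110839915463835), np.float64(45.11083991546376)])
```

View pics/crop.png

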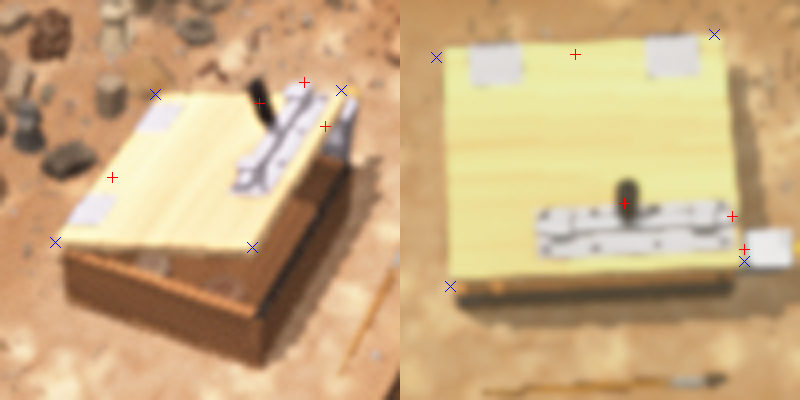

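```bash
python3 - <<'E'
from fit import *
fs={n:grab(n) for n in('scene','top')}
obs=[]
for k in range(3):
 for n in fs:
  if k: fs[n]=grab(n)
  for t in ['knob','bolt_tip','keeper_mouth','stop_screw','box','lid_panel','bolt_rod','keeper']:
   for q in env.pinpoint(n,t):
    if q['confidence']>.4 and abs(q['uv'][0]-325)<45 and abs(q['uv'][1]-235)<40: obs.append((n,t,np.array(q['uv']),q['confidence']/2))
man=[('top',[0,95,12],(280.75,212)),('top',[0,-95,12],(351.3,209.5)),('top',[-172,95,12],(282,269)),('top',[-172,-95,12],(355,265.8)),
 ('scene',[0,-95,12],(303.75,208.3)),('scene',[0,95,12],(279.3,245.8)),('scene',[-172,95,12],(328,246.8))]
def f(q):
  p=np.append(q,0)
  return np.concatenate([(proj(fs[n],model(p,t))-uv)*c for n,t,uv,c in obs]+[proj(fs[n],knobpt(p,L))-uv for n,L,uv in man])
r=least_squares(f,[560,24,0,.3],loss='soft_l1',x_scale=[10,10,.1,.1])
p=np.append(r.x,0);print(p.round(3),r.cost,'knob',model(p,'knob'))
print([(proj(fs[n],knobpt(p,L))-uv).round(1).tolist() for n,L,uv in man])
for k in ('knob',): print([(n,(proj(fs[n],model(p,t))-uv).round(1).tolist()) for n,t,uv,c in obs if t==k])
np.save('p.npy',p)
# pole: plane from scene pts, intersect with top rays
o,d1=ray(fs['scene'],(388,345));_,d2=ray(fs['scene'],(455,0));N=np.cross(d1,d2)
for uv in [(370,328),(400,327),(440,325),(560,321),(635,320)]:
  oo,d=ray(fs['top'],uv); print(uv,(oo+d*(N@(o-oo))/(N@d)).round(0))
v=fs['top']['frame'][270:390,340:640];cv2.imwrite('pics/pole.png',cv2.cvtColor(cv2.resize(v,(750,300)),cv2.COLOR_RGB2BGR))
E
```

```text
[5.55562e+02 2.39070e+01 3.80000e-02 3.42000e-01 0.00000e+00] 48.271595757774755 knob [523.5493667    2.6672081  161.40945654]
[[-0.4, 0.5], [-1.3, -0.9], [0.4, 1.1], [0.8, 0.1], [0.6, -0.4], [-1.2, -1.4], [-1.3, 0.0]]
[('scene', [-1.9, 0.5]), ('top', [-1.6, -1.8]), ('scene', [-3.6, -0.2]), ('top', [-0.1, 1.4]), ('scene', [-1.4, 1.5]), ('top', [-1.9, 0.9])]
(370, 328) [ 306. -213. -873.]
(400, 327) [ 318. -257. -338.]
(440, 325) [ 330. -299.   63.]
(560, 321) [ 343. -346.  684.]
(635, 320) [ 346. -351.  882.]
```

View pics/pole.png

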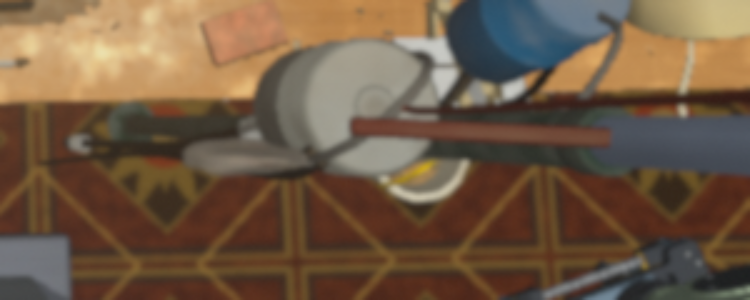

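The crop shows a tall hanging assembly, about top (440–640, 320), between the arm's start and the box. Its radius sets how far I must retract, so I'll look at it from the scene camera with height marks from the top rays.

```bash
python3 - <<'E'
from fit import *
fs={n:grab(n) for n in('scene','top')}
im=fs['scene']['frame'].copy()[0:360,360:600];im=cv2.resize(im,None,fx=1.6,fy=1.6,interpolation=cv2.INTER_CUBIC)
for uv,c in [((480,310),(255,0,0)),((418,331),(0,255,0)),((560,275),(0,0,255)),((605,360),(255,0,255))]:
  for z in range(-600,1201,100):
    X=onz(fs['top'],uv,z); q=(proj(fs['scene'],X)-(360,0))*1.6
    cv2.circle(im,tuple(int(v) for v in q),2,c,-1)
    if z%200==0: cv2.putText(im,str(z),tuple(int(v)+3 for v in q),0,.3,c,1)
    if z in(0,400,800):print(uv,z,X.round(0))
# tool model: TCP and fingertips
s=env.state()['ee_pos']
for dz in (0,-191): print('tool',[proj(fs[n],s+[0,0,dz]).round(0) for n in fs])
a=cv2.resize(fs['top']['frame'][220:480,380:640],(400,400))
im=im[:576];a=cv2.copyMakeBorder(a,0,im.shape[0]-400,0,0,0)
cv2.imwrite('pics/hang.png',cv2.cvtColor(np.hstack([im,a]),cv2.COLOR_RGB2BGR));print(im.shape)
E
```

```text
(480, 310) 0 [ 368. -428.    0.]
(480, 310) 400 [ 365. -307.  400.]
(480, 310) 800 [ 362. -185.  800.]
(418, 331) 0 [ 313. -252.    0.]
(418, 331) 400 [ 324. -175.  400.]
(418, 331) 800 [336. -98. 800.]
(560, 275) 0 [ 461. -661.    0.]
(560, 275) 400 [ 435. -480.  400.]
(560, 275) 800 [ 408. -299.  800.]
(605, 360) 0 [ 223. -767.    0.]
(605, 360) 400 [ 257. -559.  400.]
(605, 360) 800 [ 291. -352.  800.]
tool [array([503.,  85.]), array([604., 401.])]
tool [array([487., 137.]), array([562., 389.])]
(576, 384, 3)
```

View pics/hang.png

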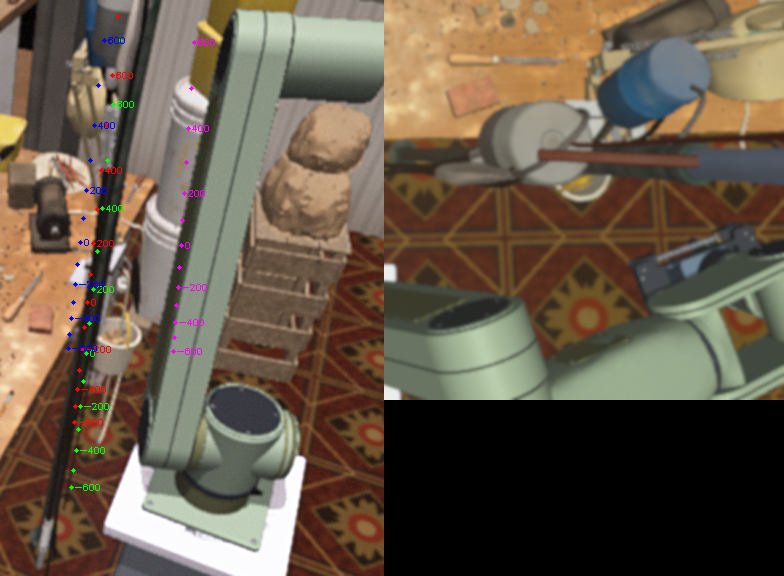

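The hanging objects are at x ≥ 310 and at a radius of about 400–450 mm or more. I'll retract to a radius of about 320 mm, turn the jaws tangential, swing round to a bearing of 0, then extend.

```bash
python3 -m handwheel '[{"gripper":100,"travel":[0,-0.02,0],"twist":0},{"gripper":100,"travel":[0,-0.036,0],"twist":0},{"gripper":100,"travel":[0,-0.036,0],"twist":0},{"gripper":100,"travel":[0,-0.036,0],"twist":0},{"gripper":100,"travel":[0,-0.036,0],"twist":0}]'
python3 -m handwheel '[{"gripper":100,"travel":[0,-0.036,0],"twist":0},{"gripper":100,"travel":[0,-0.036,0],"twist":0.05},{"gripper":100,"travel":[0,-0.02,0],"twist":0.05},{"gripper":100,"travel":[0,0,0],"twist":0.12},{"gripper":100,"travel":[0,0,0],"twist":0.12}]'
```

```text
time_s: 5.02
ee_pos: [125.2, -389.7, 404.5]
ee_rot: [-180.0, 0.0, 17.8]
force: [0.6, 0.3, 1.0]
gripper_width: 91.4
time_s: 5.43
ee_pos: [98.1, -301.9, 405.2]
ee_rot: [179.9, -0.0, -2.0]
force: [0.4, -0.0, 0.6]
gripper_width: 91.3
```

```bash
for i in 1 2; do python3 -m handwheel '[{"gripper":100,"travel":[0,0,0],"twist":0.12},{"gripper":100,"travel":[0,0,0],"twist":0.12},{"gripper":100,"travel":[0,0,0],"twist":0.12},{"gripper":100,"travel":[0,0,0],"twist":0.12},{"gripper":100,"travel":[0,0,0],"twist":0.12}]'; done; python3 -c "
from workcell import env;print(env.state()['qpos'].round(1))"
```

```text
time_s: 5.85
ee_pos: [98.5, -303.3, 404.9]
ee_rot: [180.0, -0.0, -36.4]
force: [1.2, 0.2, -0.7]
gripper_width: 90.9
time_s: 6.27
ee_pos: [98.5, -303.3, 404.9]
ee_rot: [-180.0, -0.0, -70.8]
force: [0.4, -0.9, 0.9]
gripper_width: 91.2
[-74.1  -5.7 117.7   0.   68.   86.7]
```

```bash
for i in 1 2; do python3 -m handwheel '[{"gripper":100,"travel":[-0.0023,-0.0383,0],"twist":-0.12},{"gripper":100,"travel":[-0.0023,-0.0383,0],"twist":-0.12},{"gripper":100,"travel":[-0.0023,-0.0383,0],"twist":-0.12},{"gripper":100,"travel":[-0.0023,-0.0383,0],"twist":-0.12},{"gripper":100,"travel":[-0.0023,-0.0383,0],"twist":-0.12}]'; done; python3 -m handwheel '[{"gripper":100,"travel":[0,-0.01,0],"twist":-0.06},{"gripper":100,"travel":[0,0,0],"twist":0}]';python3 -c "
from fit import *
print(env.state()['qpos'].round(1));p=np.load('p.npy');print(model(p,'knob'))
q=p.copy();q[3]=0;print('shut',model(q,'knob'))"
```

```text
time_s: 6.68
ee_pos: [251.3, -189.3, 405.1]
ee_rot: [180.0, -0.1, -35.8]
force: [0.6, -0.2, 0.1]
gripper_width: 90.9
time_s: 7.1
ee_pos: [311.6, -9.5, 405.2]
ee_rot: [180.0, -0.1, -1.3]
force: [0.9, -0.6, 0.0]
gripper_width: 91.4
time_s: 7.27
ee_pos: [311.3, 0.9, 404.9]
ee_rot: [-180.0, -0.0, 2.2]
force: [0.4, -0.2, 0.6]
gripper_width: 91.2
[ -2.   -6.5 118.3   0.   68.1  85.8]
[523.5493667    2.6672081  161.40945654]
shut [496.37046071   1.62705001 116.        ]
```

```bash
python3 -m handwheel '[{"gripper":100,"travel":[0.036,0,0],"twist":0},{"gripper":100,"travel":[0.036,0.002,0],"twist":0},{"gripper":100,"travel":[0.036,0.002,0],"twist":0},{"gripper":100,"travel":[0.036,0.002,0],"twist":0},{"gripper":100,"travel":[0.036,0,0],"twist":0}]';  python3 -m handwheel '[{"gripper":100,"travel":[0.022,0,0],"twist":0},{"gripper":100,"travel":[0.01,0,0],"twist":0},{"gripper":100,"travel":[0,0,0],"twist":0}]'
python3 - <<'E'
from fit import *
s=env.state();print(s['ee_pos'],s['qpos'].round(1),s['force'])
f=grab('scene');g=grab('top')
for n in('scene','top'): print(n,[(np.round(q['uv'],1),round(q['confidence'],2)) for q in env.pinpoint(n,'knob')])
a=cv2.resize(f['frame'][130:280,250:450],(800,600),interpolation=cv2.INTER_CUBIC)
b=cv2.resize(a,(400,300));c=cv2.resize(g['frame'][180:330,220:420],(400,300),interpolation=cv2.INTER_CUBIC)
cv2.imwrite('pics/over.png',cv2.cvtColor(np.hstack([b,c]),cv2.COLOR_RGB2BGR))
E
```

```text
time_s: 7.68
ee_pos: [493.2, -3.4, 404.7]
ee_rot: [179.9, -0.0, 1.6]
force: [0.0, 1.0, -0.2]
gripper_width: 90.8
time_s: 7.93
ee_pos: [525.0, -2.0, 404.1]
ee_rot: [180.0, 0.0, 1.6]
force: [0.3, -0.3, 0.3]
gripper_width: 91.0
[525.02709445  -2.03432211 404.06364697] [-1.5 13.8 96.1 -0.  70.1 86.9] [ 0.33391747 -0.33594021  0.33053443]
scene [(array([330.6, 210.1]), 0.7)]
top []
```

View pics/over.png

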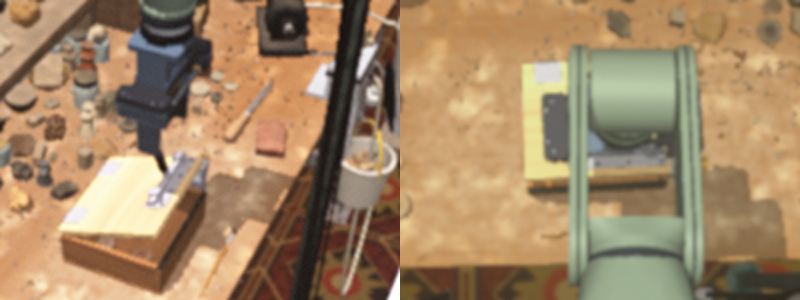

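The gripper is above the knob, which shows at scene (330,210). Its fingers straddle the bolt plate and nothing is touching. I'll trim y, descend, then close.

```bash
python3 -m handwheel '[{"gripper":100,"travel":[-0.001,-0.0045,0.015],"twist":-0.01},{"gripper":100,"travel":[0,0,0.02],"twist":0},{"gripper":100,"travel":[0,0,0.02],"twist":0},{"gripper":100,"travel":[0,0,0.012],"twist":0},{"gripper":100,"travel":[0,0,0],"twist":0}]' 30
python3 -m handwheel '[{"gripper":50,"travel":[0,0,0],"twist":0},{"gripper":40,"travel":[0,0,0],"twist":0},{"gripper":30,"travel":[0,0,0],"twist":0},{"gripper":30,"travel":[0,0,0],"twist":0}]'
python3 - <<'E'
from fit import *
f=grab('scene')
for t in ('knob','bolt_tip'):print([(np.round(q['uv'],1),round(q['confidence'],2)) for q in env.pinpoint('scene',t)])
a=cv2.resize(f['frame'][170:270,265:400],(800,592),interpolation=cv2.INTER_CUBIC)
cv2.imwrite('pics/strad.png',cv2.cvtColor(a,cv2.COLOR_RGB2BGR))
E
```

```text
time_s: 8.55
ee_pos: [520.2, 3.6, 335.8]
ee_rot: [-180.0, 0.3, 2.3]
force: [0.4, -0.4, 1.6]
gripper_width: 91.5
time_s: 8.88
ee_pos: [522.4, 3.6, 338.9]
ee_rot: [180.0, -0.1, 2.3]
force: [-0.6, -0.1, 0.2]
gripper_width: 67.0
[(array([332.9, 211.8]), 0.54)]
[(array([342.4, 207.4]), 0.56)]
```

View pics/strad.png

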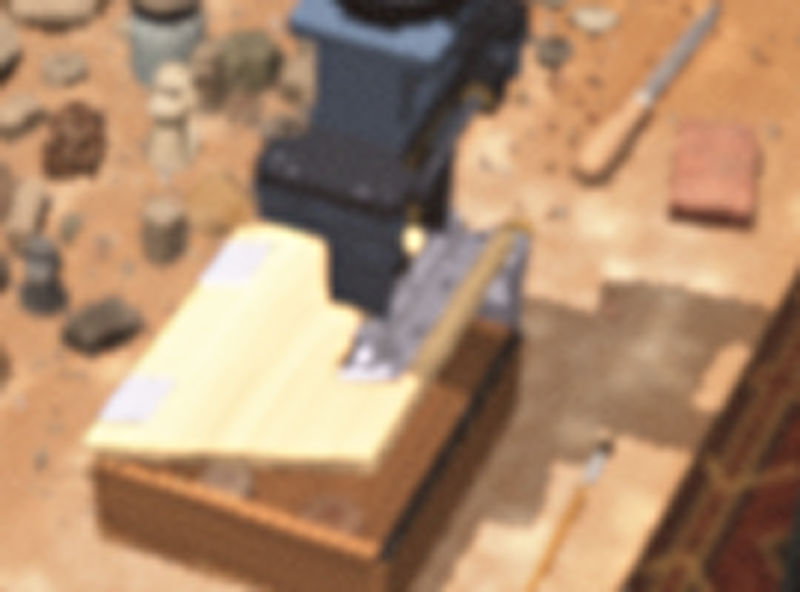

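The fingers straddle the knob without touching the staples. Closing now.

```bash
python3 -m handwheel '[{"gripper":22,"travel":[0,0,0],"twist":0},{"gripper":20,"travel":[0,0,0],"twist":0},{"gripper":20,"travel":[0,0,0],"twist":0},{"gripper":20,"travel":[0,0,0],"twist":0},{"gripper":20,"travel":[0,0,0],"twist":0}]' 30
python3 -m handwheel '[{"gripper":20,"travel":[0,0,0],"twist":0},{"gripper":20,"travel":[0,0,0],"twist":0},{"gripper":20,"travel":[0,0,0],"twist":0},{"gripper":10,"travel":[0,0,0],"twist":0},{"gripper":0,"travel":[0,0,0],"twist":0}]' 30
python3 -m handwheel '[{"gripper":0,"travel":[0,0,0],"twist":0},{"gripper":0,"travel":[0,0,0],"twist":0},{"gripper":0,"travel":[0,0,0],"twist":0}]' 30
```

```text
time_s: 9.45
ee_pos: [522.4, 3.7, 337.7]
ee_rot: [180.0, 0.0, 2.3]
force: [-0.2, -0.3, -0.5]
gripper_width: 22.3
time_s: 9.87
ee_pos: [522.4, 3.3, 337.7]
ee_rot: [179.9, -0.0, 2.3]
force: [-0.1, -3.8, 0.2]
gripper_width: 15.0
time_s: 10.12
ee_pos: [522.4, 3.3, 337.8]
ee_rot: [179.9, -0.0, 2.3]
force: [0.1, -5.1, -0.6]
gripper_width: 15.4
```

```bash
python3 -m handwheel '[{"gripper":0,"travel":[-0.0026,0.0,0.0033],"twist":0},{"gripper":0,"travel":[-0.0026,0,0.0033],"twist":0},{"gripper":0,"travel":[-0.0026,0,0.0034],"twist":0}]' 30
python3 -m handwheel '[{"gripper":0,"travel":[-0.0023,0.0,0.0034],"twist":0},{"gripper":0,"travel":[-0.0023,0,0.0034],"twist":0},{"gripper":0,"travel":[-0.0023,0,0.0035],"twist":0}]' 30
python3 -m handwheel '[{"gripper":0,"travel":[0,0,0],"twist":0},{"gripper":0,"travel":[0,0,0],"twist":0}]' 30
```

```text
time_s: 10.37
ee_pos: [515.2, 3.0, 329.2]
ee_rot: [179.9, -0.2, 2.3]
force: [-1.4, -5.5, 6.8]
gripper_width: 15.0
time_s: 10.62
ee_pos: [508.4, 2.8, 319.2]
ee_rot: [179.9, -0.3, 2.3]
force: [-0.5, -3.4, 8.4]
gripper_width: 15.3
time_s: 10.78
ee_pos: [508.3, 2.8, 318.8]
ee_rot: [179.9, -0.2, 2.3]
force: [-1.0, -4.5, 5.3]
gripper_width: 15.1
```

```bash
python3 -m handwheel '[{"gripper":0,"travel":[-0.002,0.0,0.0036],"twist":0},{"gripper":0,"travel":[-0.002,0,0.0036],"twist":0},{"gripper":0,"travel":[-0.0021,0,0.0037],"twist":0}]' 30
python3 -m handwheel '[{"gripper":0,"travel":[-0.0015,0.0,0.0028],"twist":0},{"gripper":0,"travel":[-0.0014,0,0.0029],"twist":0},{"gripper":0,"travel":[0,0,0],"twist":0}]' 30
python3 -m handwheel '[{"gripper":0,"travel":[0,0,0],"twist":0}]' 30
```

```text
time_s: 11.03
ee_pos: [502.4, 2.6, 308.5]
ee_rot: [179.9, -0.3, 2.3]
force: [-0.1, -5.4, 10.2]
gripper_width: 15.5
time_s: 11.28
ee_pos: [499.5, 2.5, 302.4]
ee_rot: [179.9, -0.3, 2.3]
force: [-0.2, -3.9, 7.1]
gripper_width: 15.3
time_s: 11.37
ee_pos: [499.6, 2.5, 302.5]
ee_rot: [179.9, -0.3, 2.3]
force: [0.2, -5.4, 7.2]
gripper_width: 15.3
```

```bash
python3 -m handwheel '[{"gripper":0,"travel":[-0.0008,0.0,0.002],"twist":0},{"gripper":0,"travel":[-0.0004,0,0.001],"twist":0},{"gripper":0,"travel":[0,0,0],"twist":0}]' 30
python3 -m handwheel '[{"gripper":0,"travel":[-0.0004,0.0,0.001],"twist":0},{"gripper":0,"travel":[0,0,0],"twist":0}]' 30
python3 -m handwheel '[{"gripper":0,"travel":[-0.0004,0.0,0.001],"twist":0},{"gripper":0,"travel":[0,0,0],"twist":0}]' 30
```

```text
time_s: 11.62
ee_pos: [498.3, 2.4, 299.7]
ee_rot: [179.9, -0.3, 2.3]
force: [-0.7, -4.5, 8.0]
gripper_width: 15.6
time_s: 11.78
ee_pos: [498.0, 2.4, 298.8]
ee_rot: [179.9, -0.3, 2.3]
force: [-1.7, -5.2, 8.9]
gripper_width: 15.6
time_s: 11.95
ee_pos: [497.6, 2.4, 297.9]
ee_rot: [179.9, -0.3, 2.3]
force: [-1.0, -5.1, 9.2]
gripper_width: 15.1
```

```bash
for i in 1; do python3 -m handwheel '[{"gripper":0,"travel":[-0.0004,0.0,0.001],"twist":0},{"gripper":0,"travel":[-0.0004,0,0.001],"twist":0},{"gripper":0,"travel":[0,0,0],"twist":0}]' 30
python3 -m handwheel '[{"gripper":0,"travel":[-0.0004,0.0,0.001],"twist":0},{"gripper":0,"travel":[0,0,0],"twist":0}]' 30
python3 -m handwheel '[{"gripper":0,"travel":[-0.0003,0.0,0.0005],"twist":0},{"gripper":0,"travel":[0,0,0],"twist":0}]' 30; done
```

```text
time_s: 12.2
ee_pos: [496.7, 2.4, 295.9]
ee_rot: [179.9, -0.3, 2.3]
force: [-0.9, -4.6, 9.9]
gripper_width: 15.4
time_s: 12.37
ee_pos: [496.4, 2.4, 294.9]
ee_rot: [179.9, -0.3, 2.3]
force: [-0.7, -4.3, 9.9]
gripper_width: 15.5
time_s: 12.53
ee_pos: [496.1, 2.3, 294.5]
ee_rot: [179.9, -0.3, 2.3]
force: [-0.9, -4.2, 10.4]
gripper_width: 15.3
```

```bash
python3 -m handwheel '[{"gripper":0,"travel":[-0.0003,0.0,0.0007],"twist":0},{"gripper":0,"travel":[0,0,0],"twist":0}]' 30
python3 -m handwheel '[{"gripper":0,"travel":[-0.0003,0.0,0.0007],"twist":0},{"gripper":0,"travel":[0,0,0],"twist":0}]' 30
python3 -m handwheel '[{"gripper":0,"travel":[-0.0002,0.0,0.0006],"twist":0},{"gripper":0,"travel":[0,0,0],"twist":0}]' 30
```

```text
time_s: 12.7
ee_pos: [495.8, 2.3, 293.8]
ee_rot: [179.9, -0.3, 2.3]
force: [-1.9, -4.8, 10.7]
gripper_width: 15.5
time_s: 12.87
ee_pos: [495.6, 2.3, 293.1]
ee_rot: [179.9, -0.3, 2.3]
force: [-1.5, -5.3, 10.4]
gripper_width: 15.1
time_s: 13.03
ee_pos: [495.4, 2.3, 292.5]
ee_rot: [179.9, -0.3, 2.3]
force: [-1.5, -5.1, 11.2]
gripper_width: 15.3
```

```bash
python3 -m handwheel '[{"gripper":0,"travel":[-0.0003,0.0,0.0007],"twist":0},{"gripper":0,"travel":[0,0,0],"twist":0}]' 30
python3 -m handwheel '[{"gripper":0,"travel":[-0.0003,0.0,0.0007],"twist":0},{"gripper":0,"travel":[0,0,0],"twist":0}]' 30
python3 - <<'E'
from fit import *
f=grab('scene')
a=cv2.resize(f['frame'][185:260,290:390],(800,600),interpolation=cv2.INTER_CUBIC)
cv2.imwrite('pics/down.png',cv2.cvtColor(a,cv2.COLOR_RGB2BGR))
E
```

```text
time_s: 13.2
ee_pos: [495.1, 2.3, 291.8]
ee_rot: [179.9, -0.3, 2.3]
force: [-1.0, -5.5, 10.1]
gripper_width: 15.1
time_s: 13.37
ee_pos: [494.8, 2.3, 291.2]
ee_rot: [179.9, -0.3, 2.4]
force: [-1.0, -4.2, 11.8]
gripper_width: 15.4
```

View pics/down.png

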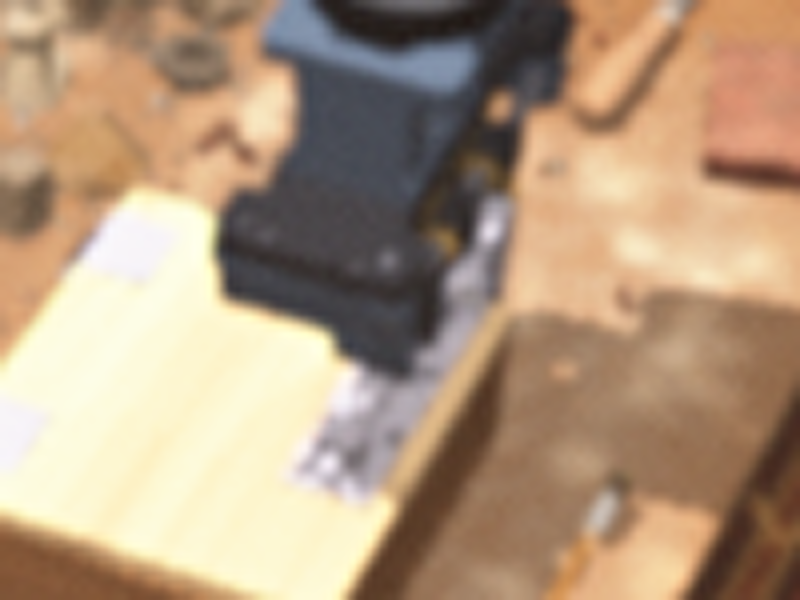

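```bash
python3 -m handwheel '[{"gripper":0,"travel":[-0.0003,0.0,0.0007],"twist":0},{"gripper":0,"travel":[0,0,0],"twist":0}]' 30
python3 -m handwheel '[{"gripper":0,"travel":[-0.0002,0.0,0.0005],"twist":0},{"gripper":0,"travel":[0,0,0],"twist":0}]' 30
python3 -m handwheel '[{"gripper":0,"travel":[-0.0002,0.0,0.0005],"twist":0},{"gripper":0,"travel":[0,0,0],"twist":0}]' 30
```

```text
time_s: 13.58
ee_pos: [494.6, 2.3, 290.5]
ee_rot: [180.0, -0.3, 2.3]
force: [-0.9, -5.1, 10.0]
gripper_width: 15.7
time_s: 13.75
ee_pos: [494.4, 2.3, 290.2]
ee_rot: [179.9, -0.3, 2.3]
force: [-1.7, -4.2, 11.7]
gripper_width: 15.1
time_s: 13.92
ee_pos: [494.3, 2.3, 290.1]
ee_rot: [179.9, -0.4, 2.4]
force: [-2.2, -4.4, 14.7]
gripper_width: 15.2
```

The lid has landed, with Fz rising to about 15 N at z ≈ 290. I'll start the slide.

```bash
python3 -m handwheel '[{"gripper":0,"travel":[0,0.0015,0],"twist":0},{"gripper":0,"travel":[0,0.002,0],"twist":0},{"gripper":0,"travel":[0,0.002,0],"twist":0}]' 30
python3 -m handwheel '[{"gripper":0,"travel":[0,0.0015,0],"twist":0},{"gripper":0,"travel":[0,0.001,0],"twist":0},{"gripper":0,"travel":[0,0,0],"twist":0}]' 30
```

```text
time_s: 14.17
ee_pos: [494.5, -2.0, 290.1]
ee_rot: [-179.8, -0.4, 2.3]
force: [-1.3, 2.9, 14.4]
gripper_width: 15.3
time_s: 14.42
ee_pos: [494.6, -4.6, 290.1]
ee_rot: [-179.8, -0.4, 2.3]
force: [-2.4, 2.4, 15.1]
gripper_width: 15.4
```

```bash
python3 -m handwheel '[{"gripper":0,"travel":[0,0.0015,0],"twist":0},{"gripper":0,"travel":[0,0.0015,0],"twist":0},{"gripper":0,"travel":[0,0,0],"twist":0}]' 30
python3 -m handwheel '[{"gripper":0,"travel":[0,0.001,0],"twist":0},{"gripper":0,"travel":[0,0.001,0],"twist":0},{"gripper":0,"travel":[0,0,0],"twist":0}]' 30
python3 -m handwheel '[{"gripper":0,"travel":[0,0.001,0],"twist":0},{"gripper":0,"travel":[0,0.001,0],"twist":0},{"gripper":0,"travel":[0,0,0],"twist":0}]' 30
```

```text
time_s: 14.67
ee_pos: [494.7, -7.6, 290.1]
ee_rot: [-179.8, -0.4, 2.3]
force: [-1.8, 2.6, 15.1]
gripper_width: 15.3
time_s: 14.92
ee_pos: [494.7, -9.6, 290.1]
ee_rot: [-179.8, -0.4, 2.3]
force: [-2.7, 2.4, 14.2]
gripper_width: 15.1
time_s: 15.17
ee_pos: [494.8, -11.6, 290.1]
ee_rot: [-179.8, -0.4, 2.3]
force: [-2.4, 2.4, 15.6]
gripper_width: 15.3
```

Travel is about 13 mm with no rise in force, so the tip is inside the keeper. On towards the screw.

```bash
python3 -m handwheel '[{"gripper":0,"travel":[0,0.0015,0],"twist":0},{"gripper":0,"travel":[0,0.0015,0],"twist":0},{"gripper":0,"travel":[0,0.0015,0],"twist":0},{"gripper":0,"travel":[0,0.0015,0],"twist":0},{"gripper":0,"travel":[0,0.001,0],"twist":0}]' 30
python3 -m handwheel '[{"gripper":0,"travel":[0,0.001,0],"twist":0},{"gripper":0,"travel":[0,0.001,0],"twist":0},{"gripper":0,"travel":[0,0,0],"twist":0}]' 30
python3 -m handwheel '[{"gripper":0,"travel":[0,0.0007,0],"twist":0},{"gripper":0,"travel":[0,0.0007,0],"twist":0},{"gripper":0,"travel":[0,0,0],"twist":0}]' 30
```

```text
time_s: 15.58
ee_pos: [495.0, -18.5, 290.1]
ee_rot: [-179.8, -0.4, 2.3]
force: [-3.0, 3.8, 14.7]
gripper_width: 15.3
time_s: 15.83
ee_pos: [495.1, -20.6, 290.1]
ee_rot: [-179.8, -0.4, 2.3]
force: [-1.4, 2.7, 15.8]
gripper_width: 15.3
time_s: 16.08
ee_pos: [495.1, -21.9, 290.1]
ee_rot: [-179.8, -0.4, 2.3]
force: [-2.2, 3.5, 14.6]
gripper_width: 15.0
```

```bash
python3 -m handwheel '[{"gripper":0,"travel":[0,0.0007,0],"twist":0},{"gripper":0,"travel":[0,0.0007,0],"twist":0},{"gripper":0,"travel":[0,0,0],"twist":0}]' 30
python3 -m handwheel '[{"gripper":0,"travel":[0,0.0006,0],"twist":0},{"gripper":0,"travel":[0,0,0],"twist":0}]' 30
python3 -m handwheel '[{"gripper":0,"travel":[0,0.0006,0],"twist":0},{"gripper":0,"travel":[0,0,0],"twist":0}]' 30
```

```text
time_s: 16.33
ee_pos: [495.2, -23.3, 290.1]
ee_rot: [-179.8, -0.3, 2.3]
force: [-2.9, 2.5, 15.2]
gripper_width: 15.2
time_s: 16.5
ee_pos: [495.2, -23.9, 290.1]
ee_rot: [-179.8, -0.4, 2.3]
force: [-2.6, 1.9, 14.9]
gripper_width: 15.0
time_s: 16.67
ee_pos: [495.2, -24.5, 290.1]
ee_rot: [-179.8, -0.3, 2.3]
force: [-2.0, 1.8, 15.5]
gripper_width: 15.4
```

```bash
python3 -m handwheel '[{"gripper":0,"travel":[0,0.0006,0],"twist":0},{"gripper":0,"travel":[0,0,0],"twist":0}]' 30
python3 -m handwheel '[{"gripper":0,"travel":[0,0.0006,0],"twist":0},{"gripper":0,"travel":[0,0,0],"twist":0}]' 30
python3 -m handwheel '[{"gripper":0,"travel":[0,0.0006,0],"twist":0},{"gripper":0,"travel":[0,0,0],"twist":0}]' 30
```

```text
time_s: 16.83
ee_pos: [495.3, -25.1, 290.1]
ee_rot: [-179.8, -0.3, 2.3]
force: [-2.4, 2.2, 15.3]
gripper_width: 15.2
time_s: 17.0
ee_pos: [495.3, -25.7, 290.1]
ee_rot: [-179.8, -0.3, 2.3]
force: [-3.0, 2.6, 15.3]
gripper_width: 15.3
time_s: 17.17
ee_pos: [495.3, -26.3, 290.1]
ee_rot: [-179.8, -0.3, 2.3]
force: [-2.4, 2.7, 16.3]
gripper_width: 15.4
```

```bash
python3 -m handwheel '[{"gripper":0,"travel":[0,0.0006,0],"twist":0},{"gripper":0,"travel":[0,0,0],"twist":0}]' 30
python3 -m handwheel '[{"gripper":0,"travel":[0,0.0006,0],"twist":0},{"gripper":0,"travel":[0,0,0],"twist":0}]' 30
python3 -m handwheel '[{"gripper":0,"travel":[0,0.0006,0],"twist":0},{"gripper":0,"travel":[0,0,0],"twist":0}]' 30
```

```text
time_s: 17.33
ee_pos: [495.3, -26.9, 290.1]
ee_rot: [-179.8, -0.3, 2.3]
force: [-2.5, 2.1, 15.3]
gripper_width: 15.2
time_s: 17.5
ee_pos: [495.4, -27.5, 290.1]
ee_rot: [-179.8, -0.3, 2.3]
force: [-2.3, 2.7, 14.6]
gripper_width: 15.6
time_s: 17.67
ee_pos: [495.4, -27.9, 290.1]
ee_rot: [-179.8, -0.3, 2.3]
force: [-3.5, 3.1, 15.8]
gripper_width: 15.1
```

```bash
python3 -m handwheel '[{"gripper":0,"travel":[0,0.0005,0],"twist":0},{"gripper":0,"travel":[0,0,0],"twist":0}]' 30
python3 -m handwheel '[{"gripper":0,"travel":[0,0.0005,0],"twist":0},{"gripper":0,"travel":[0,0,0],"twist":0}]' 30
```

```text
time_s: 17.83
ee_pos: [495.4, -28.2, 290.1]
ee_rot: [-179.8, -0.3, 2.2]
force: [-2.1, 5.1, 16.0]
gripper_width: 15.5
time_s: 18.0
ee_pos: [495.4, -28.4, 290.1]
ee_rot: [-179.7, -0.3, 2.2]
force: [-1.5, 6.4, 15.8]
gripper_width: 15.2
```

The tip has met the screw. Now I'll build the push up to 15 N.

```bash
python3 -m handwheel '[{"gripper":0,"travel":[0,0.0005,0],"twist":0},{"gripper":0,"travel":[0,0.0005,0],"twist":0},{"gripper":0,"travel":[0,0,0],"twist":0}]' 30
python3 -m handwheel '[{"gripper":0,"travel":[0,0.0005,0],"twist":0},{"gripper":0,"travel":[0,0,0],"twist":0}]' 30
```

```text
time_s: 18.25
ee_pos: [495.4, -28.9, 290.1]
ee_rot: [-179.6, -0.3, 2.2]
force: [-3.0, 9.8, 15.5]
gripper_width: 15.0
time_s: 18.42
ee_pos: [495.4, -29.1, 290.1]
ee_rot: [-179.6, -0.3, 2.2]
force: [-2.2, 12.9, 15.7]
gripper_width: 15.4
```

```bash
python3 -m handwheel '[{"gripper":0,"travel":[0,0.0006,0],"twist":0},{"gripper":0,"travel":[0,0,0],"twist":0},{"gripper":0,"travel":[0,0,0],"twist":0}]' 30
python3 -m handwheel '[{"gripper":0,"travel":[0,0,0],"twist":0},{"gripper":0,"travel":[0,0,0],"twist":0},{"gripper":0,"travel":[0,0,0],"twist":0}]' 30
```

```text
time_s: 18.67
ee_pos: [495.4, -29.3, 290.0]
ee_rot: [-179.5, -0.3, 2.1]
force: [-2.5, 13.9, 15.4]
gripper_width: 15.4
time_s: 18.92
ee_pos: [495.4, -29.3, 290.1]
ee_rot: [-179.5, -0.3, 2.2]
force: [-2.7, 13.2, 15.4]
gripper_width: 15.3
```

```bash
python3 -m handwheel '[{"gripper":0,"travel":[0,0.0004,0],"twist":0},{"gripper":0,"travel":[0,0,0],"twist":0},{"gripper":0,"travel":[0,0,0],"twist":0},{"gripper":0,"travel":[0,0,0],"twist":0},{"gripper":0,"travel":[0,0,0],"twist":0}]' 30
python3 -m handwheel '[{"gripper":0,"travel":[0,0,0],"twist":0},{"gripper":0,"travel":[0,0,0],"twist":0},{"gripper":0,"travel":[0,0,0],"twist":0},{"gripper":0,"travel":[0,0,0],"twist":0},{"gripper":0,"travel":[0,0,0],"twist":0}]' 30
```

```text
time_s: 19.33
ee_pos: [495.4, -29.4, 290.0]
ee_rot: [-179.5, -0.3, 2.1]
force: [-2.2, 13.8, 15.5]
gripper_width: 15.1
time_s: 19.75
ee_pos: [495.4, -29.5, 290.0]
ee_rot: [-179.5, -0.3, 2.1]
force: [-3.3, 14.6, 15.6]
gripper_width: 15.5
```

```bash
python3 -m handwheel '[{"gripper":0,"travel":[0,-0.0013,-0.0005],"twist":0},{"gripper":0,"travel":[0,0,0],"twist":0}]' 30
python3 -m handwheel '[{"gripper":20,"travel":[0,0,0],"twist":0},{"gripper":26,"travel":[0,0,0],"twist":0},{"gripper":32,"travel":[0,0,0],"twist":0},{"gripper":40,"travel":[0,0,0],"twist":0},{"gripper":40,"travel":[0,0,0],"twist":0}]' 30
```

```text
time_s: 19.92
ee_pos: [495.4, -28.9, 290.1]
ee_rot: [-179.6, -0.3, 2.2]
force: [-0.8, 9.3, 12.1]
gripper_width: 15.4
time_s: 20.33
ee_pos: [494.3, -31.3, 287.4]
ee_rot: [-180.0, 0.0, 2.3]
force: [-0.0, 0.4, -0.3]
gripper_width: 36.0
```

```bash
python3 -m handwheel '[{"gripper":40,"travel":[0,-0.001,-0.01],"twist":0},{"gripper":40,"travel":[0,0,-0.025],"twist":0},{"gripper":40,"travel":[0,0,-0.035],"twist":0},{"gripper":40,"travel":[0,0,-0.035],"twist":0},{"gripper":40,"travel":[-0.02,0,-0.02],"twist":0}]'
python3 -m handwheel '[{"gripper":40,"travel":[-0.035,0,0],"twist":0},{"gripper":40,"travel":[-0.035,0,0],"twist":0},{"gripper":40,"travel":[-0.035,0,0],"twist":0},{"gripper":40,"travel":[-0.02,0,0],"twist":0},{"gripper":40,"travel":[0,0,0],"twist":0}]'
python3 - <<'E'
from fit import *
fs={n:grab(n) for n in('scene','top')}
r=[]
for n in fs:
  q=env.pinpoint(n,'knob');print([(np.round(k['uv'],1),round(k['confidence'],2)) for k in q])
  if q:r.append(ray(fs[n],q[0]['uv']))
if len(r)==2:print(tri(r))
p=np.load('p.npy');p[3]=0;p[4]=.030;print('expected',model(p,'knob'))
a=cv2.resize(fs['scene']['frame'][180:280,270:370],(400,400),interpolation=cv2.INTER_CUBIC);b=cv2.resize(fs['top']['frame'][195:295,270:370],(400,400),interpolation=cv2.INTER_CUBIC)
cv2.imwrite('pics/end.png',cv2.cvtColor(np.hstack([a,b]),cv2.COLOR_RGB2BGR))
E
```

```text
time_s: 20.75
ee_pos: [476.9, -31.3, 417.0]
ee_rot: [180.0, -0.5, 2.3]
force: [1.0, -0.3, 0.7]
gripper_width: 36.5
time_s: 21.17
ee_pos: [345.6, -36.1, 413.1]
ee_rot: [-180.0, 0.1, 2.3]
force: [-0.7, -0.6, 0.2]
gripper_width: 36.3
[(array([341.6, 218.2]), 0.58)]
[(array([340.1, 264.8]), 0.72), (array([363.7, 260.1]), 0.67), (array([216.9, 282. ]), 0.43)]
(array([494.33422883, -32.98679741, 114.54690783]), [np.float64(3.337800717283503), np.float64(3.337800717283521)])
expected [496.37160799   1.59707195 116.        ]
```

View pics/end.png

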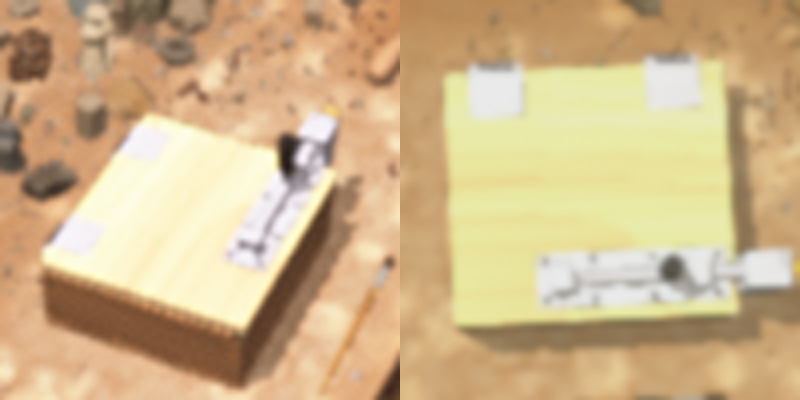

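The lid lies flat and the bolt is seated in the keeper. The knob shows at scene (341,218) / top (340,265), and the robot is clear.

```bash
python3 -c "
from workcell import env;s=env.state();print(s['time_s'],s['force']);print(env.job_done())"
```

```text
21.3667 [ 0.47961602  0.8928252  -0.98800858]
the job is handed in; nothing more can be done
None
```

The lid is shut and bolted, and I handed the job in at 21.4 s.

- **What I did:** I gripped the knob with 30 N and brought the lid down along its arc until it landed. I held it there at about 15 N, with a highest reading of 16.3 N. I then slid the bolt right about 30 mm at about 3 N until it met the stop screw, and finished with a steady sideways push of about 14 to 14.6 N. I eased off, let go and backed away.
- **Last checks:** The final pictures show the lid flat and the bolt in the keeper. The robot was clear, with its force reading back near zero. The networks put the knob at about (494, -33, 115) mm. That matches the expected shut position of about (496, -28, 116) mm within the roughly 3 mm the two cameras disagreed by, plus calibration error.
- **Not as planned:** My printed "expected" knob position in that check had a units slip: I entered the bolt travel as 0.03 mm instead of 30 mm. The figure above is the corrected one.
- **Not checked:** I did not measure the other bench items afterwards. I brought the arm in around the hanging gear at the right, and there were no unexpected contact forces in the readings.

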